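# Ready the belt-drive unit for a new belt

### The arm

A 6-joint arm with a two-finger parallel gripper is mounted at the origin on the work surface. World frame = base frame: x ahead of the robot, y to its left, z up, the work surface at z = 0. Lengths are in mm, angles in rad, forces in N, time in s.
With the tool pointing down it reaches from about 300 to 825 mm from the base axis. Payload 5.4 kg.
Tool frame: the origin (TCP) lies midway between the tips of the shut fingers; the grasp point (between the pads) lies 19 mm behind it; z points along the fingers, y is the line along which they close (so a half turn about z gives the same grasp; the last joint's range is limited). The gripper opens to 92 mm and grips with 3 to 60 N. Pads are 20 mm wide; open, the fingers measure 128 mm over their backs; the gripper's body (75 mm by 189 mm) begins 69 mm behind the grasp point.
Start: joints at [-1.46, 0.158, 1.597, -0, 1.386, -0.21], TCP at [181.288, -545.656, 214.601] pointing down, gripper open.
Joint ranges: [-2.91, 2.91], [-0.94, 2.29], [0.18, 2.7], [-1.29, 4.43], [0.17, 2.64], [-3, 3]. Speed limits (rad/s): [2.57, 2.57, 3.14, 3.14, 3.14, 3.14].

### API

Orientations are given as a unit quaternion [x, y, z, w].
In Python, from station import telemetry, optics, env gives the robot as it stands.
- The arm moves only by the tool apply_moves, never from a script. Its argument "rows" is a list of rows, each an object with "fingers": the closure, from 0 (fully open) to 1 (shut); "travel": the shift along the tool's x, y, z in cm, a list of three; "dr": the turn, a rotation vector about the tool's x, y, z in rad, a list of three. A call has 1 to 10 rows; each row is the pose to reach, as a shift and turn from the pose commanded when the call began, along the tool's axes at that moment; what a row does not reach only later rows make up. A row lasts 1/8 s, in which the tool goes at most 62.5 mm and 10.7 degrees, less where a joint would pass 70% of its speed; a pose out of reach is approached as far as the arm can. A call with a gripper value outside its range is refused whole. The fingers move at their own pace and stop on an object; "grip_force" is the grip in N (left out, the last holds). Time passes only in rows, so rows that repeat a pose let the fingers close. It gives the time, the measured TCP pose, the force, the opening and the grip force at its end, in the units of the state.
- telemetry.observe(): the state, without advancing time (a new reading comes with each control period).
- optics.capture(name): name is "scene" or "side" or "wrist"; returns the picture (480x640x3 uint8, red, green, blue); there is no depth.
- optics.calibration(name): a dict with "fx", "fy", "cx", "cy" (pixels), "k1" (the pictures are not rectified: a ray, as slopes to the right and down, at radius r is drawn at 1 + k1 r^2 times it, then the intrinsics apply), "R" (3x3) and "t" (3): a world point X has camera coordinates R X + t; the wrist camera has in their place "hand_eye" (4x4, takes a point from camera to tool coordinates, whose origin is the TCP and whose axes are the flange's). Camera axes: x right, y down, z forward; pixel columns grow to the right and rows downward; lengths in mm; the calibration is good to about 2 mm. A picture is of the moment at which its call begins: read the wrist's pose just before it. calibration takes no time and is no camera call.
- env.hand_in(): hands the job in; it is judged then, once.
The state is a dict: "time_s": time; "qpos": joint angles; "qd": joint speeds; "joint_efforts": joint torques, N m; "eef_pos": TCP position; "ee_rot": TCP orientation; "wrist_force": force on the tool from outside, world axes, zero at the start; "moment": the same for the moment, N m; "opening": finger opening in mm; "finger_force": force on a finger pad.
Only numpy, scipy, OpenCV 4.12 (cv2) and the standard library are available. Lean on these libraries where they do the work, as an engineer would, in place of code of your own. Each camera call takes 0.05 s, during which the arm holds its last target. There are 200 camera calls.

### The job

Get the belt-drive demonstrator ready for a new belt. First clear all the printed offcuts, those on it and those on the bench in front of it, into the scrap bin; then slide the carriage fully home against its end stop; last, take the locking pin from its stand, use it to push the sprung take-up arm back past the locking hole, and drop the pin upright all the way into the hole so that it holds the arm back. Leave the other things on the bench where they are.

Things in the scene. Friction and masses are not known exactly. Their poses are not given: they have to be found in the camera images.
- unit: The fixed belt-drive unit standing on the bench. Origin on the bench surface; x points away from the robot, y along the slide. White flat deck: x -80..80, y -315..95 mm, its top 20 mm above the bench. Aluminium rail along its far edge (x 55..77, up to 50 mm). Red end stop for the carriage at the -y end of the rail (x 30..80, y -313..-293, up to 65 mm). Red take-up plate at the +y end: x -80..80, y 95..245 mm, its top 35 mm above the bench. No belt is fitted.
- carriage (a joint): Slide of the black carriage, in m: 0 at the +y end beside the take-up plate, grows as the carriage moves along the unit's -y, 0.323 = against the end stop. Stays where it is left; about 3 N of friction. The carriage is 50 mm along y, spans the whole deck about 4 mm above it (an offcut in its way is pushed along), up to 52 mm above the bench (74 mm over the rail).
- carriage_grip (a point): Point to grip on the carriage's aluminium handle: an upright block 24 mm along the unit's y, 40 mm along x, its top 107 mm and this point 88 mm above the bench.
- takeup (a joint): Hinge of the sprung take-up arm (tension arm), in rad: 0 at rest, grows as the arm is swung towards the unit's +y, to at most 0.95. The spring always pulls it back to 0: 0.2 N m at rest, 0.43 N m at the locked place (about 6 N where the pin bears). With the pin in the lock hole and the arm resting on the pin's +y side it reads about 0.57.
- pivot (a point): Vertical axis of the take-up arm, at the take-up plate's top (35 mm above the bench). From here the arm, a flat aluminium bar 18 mm wide lying 41 to 61 mm above the bench, points towards the robot; at rest it points 0.3 rad to the -y side of the line pivot to lock_hole.
- wheel (a point): Centre of the idler wheel (grooved, 48 mm across) on the arm's free end, 115 mm from the pivot; this point lies on its top, 61 mm above the bench.
- lock_hole (a point): Mouth of the locking hole in the take-up plate, 35 mm above the bench, 70 mm from the pivot towards the robot; round, 24 mm across, straight through the plate (35 mm deep, down to the bench). The arm at rest lies on its -y side. Axes as the unit's.
- pin: Loose steel locking pin, 120 mm long, 130 to 210 g: round shank 20 mm across and 70 mm long, above it a dark round grip 28 mm across and 50 mm long. Origin: centre of its lower end, z along it. It starts upright in the stand, 30 mm deep.
- stand: Fixed grey block 70 x 70 x 40 mm high with the pin's parking hole (25 mm across, 30 mm deep) in its middle. Origin: centre of its underside.
- bin: Fixed black open scrap bin, outside 130 (x) x 180 (y) x 62 mm high, walls 4 mm. Origin: centre of its underside.
- offcut1: white printed plastic offcut, a plain block 64 x 28 x 32 mm high. Origin: centre of its underside (of the bar's underside for an L; of the end plates' for a dumb-bell); x along its length. 28 to 56 g. Absent in some runs. Starts on the deck.
- offcut2: white printed plastic offcut, a stepped block 65 x 30 mm, 34 mm high over its -x half, 22 mm over its +x half. Origin: centre of its underside (of the bar's underside for an L; of the end plates' for a dumb-bell); x along its length. 28 to 56 g. Absent in some runs. Starts on the deck.
- offcut3: white printed plastic offcut, a bridge 68 x 28 x 33 mm high on two 12 mm legs at its ends; at its middle only the top 12 mm is solid. Origin: centre of its underside (of the bar's underside for an L; of the end plates' for a dumb-bell); x along its length. 28 to 56 g. Absent in some runs. Starts on the deck.
- offcut4: white printed plastic offcut, a dumb-bell: bar 66 long, 20 wide, from 2 to 28 mm high, with end plates 10 x 34 x 34 mm. Origin: centre of its underside (of the bar's underside for an L; of the end plates' for a dumb-bell); x along its length. 28 to 56 g. Absent in some runs. Starts on the bench in front of the unit.
- offcut5: white printed plastic offcut, a short-legged L: bar 68 x 24 x 32 mm high, with a stub 14 x 17 mm sticking out to +y at its +x end. Origin: centre of its underside (of the bar's underside for an L; of the end plates' for a dumb-bell); x along its length. 28 to 56 g. Absent in some runs. Starts on the bench in front of the unit.
- offcut6: white printed plastic offcut, a bar 66 x 26 x 20 mm high with a round boss 22 mm across on its middle, 34 mm high in all. Origin: centre of its underside (of the bar's underside for an L; of the end plates' for a dumb-bell); x along its length. 28 to 56 g. Absent in some runs. Starts on the take-up plate, on the +y side of the arm at rest.
- screwdriver: Bystander, not part of the job: screwdriver, 170 mm. Loose on the bench.
- scraper: Bystander, not part of the job: print scraper, 200 mm. Loose on the bench.
- tape: Bystander, not part of the job: roll of tape, 90 mm across, 25 high. Loose on the bench.
- mug: Bystander, not part of the job: mug, 80 mm across, 90 high. Loose on the bench.
- spare_pulley: Bystander, not part of the job: spare pulley lying flat, 52 mm across, 24 high. Loose on the bench.
- spray: Bystander, not part of the job: metal can, 56 mm across, 160 high. Loose on the bench.

How it is judged (in metres and radians):
On the way, in this order (a step that is already met when the one before it is completed fails the run):
1. every offcut lies in the scrap bin (x of offcut1 in the frame of bin between -0.063 and 0.063 m and y of offcut1 in the frame of bin between -0.088 and 0.088 m and z of each of offcut1, offcut2, offcut3, offcut4, offcut5, offcut6 in the frame of bin below 0.085 m and x of offcut2 in the frame of bin between -0.063 and 0.063 m and y of offcut2 in the frame of bin between -0.088 and 0.088 m and x of offcut3 in the frame of bin between -0.063 and 0.063 m and y of offcut3 in the frame of bin between -0.088 and 0.088 m and x of offcut4 in the frame of bin between -0.063 and 0.063 m and y of offcut4 in the frame of bin between -0.088 and 0.088 m and x of offcut5 in the frame of bin between -0.063 and 0.063 m and y of offcut5 in the frame of bin between -0.088 and 0.088 m and x of offcut6 in the frame of bin between -0.063 and 0.063 m and y of offcut6 in the frame of bin between -0.088 and 0.088 m), for 0.2 s.
2. the carriage stands against its end stop (value of joint carriage above 0.317 m), for 0.2 s.
3. the take-up arm is pushed back and the pin is down in the locking hole in front of it (value of joint takeup between 0.48 and 0.7 rad and z of pin in the frame of lock_hole below -0.024 m and horizontal distance between pin and lock_hole below 0.01 m and angle between pin's own z axis and vertical below 0.25 rad), for 0.2 s.
At the end, for the whole second after the job is handed in: All offcuts in the bin (origins inside its walls, under 85 mm up); carriage within 6 mm of its stop; pin in the locking hole (end 24 mm or more below its mouth, within 10 mm of its axis, leaning under 0.25 rad) with the take-up arm held back (0.48 to 0.70 rad); all at rest (all of step 1 and all of step 3 and value of joint carriage above 0.317 m and linear speed of each of offcut1, offcut2, offcut3, offcut4, offcut5, offcut6, pin below 0.02 m/s and velocity of joint takeup between -0.1 and 0.1 rad/s); the robot touches nothing.
It fails at once if one of the other things on the bench is moved more than 6 cm (distance of any of screwdriver, scraper, tape, mug, spare_pulley, spray from where it was at the start of the episode above 0.06 m).
Of offcut1, offcut2, offcut3, offcut4, offcut5, offcut6 only 4 to 6 are there at a start; the rules pass over those that are not, and their reading is None.
At some moment in a run one of offcut1, offcut2, offcut3, offcut4, offcut5, offcut6 may be knocked a few centimetres aside while the robot is not near it.
Once in a run the grip may slacken for a moment while it holds something.
It also fails if it takes over 210 s, if anything falls off the work surface, if the arm or the gripper's body presses on something with over 40 N, if the wrist force passes 120 N, or if a joint passes its speed limit or range.

## Working session

There is one attempt and no reset: what is moved stays moved. The work goes in short steps, Python scripts to look and compute and a tool call to move; the robot and the scene stay as the last step left them, time stands still between calls to the robot, and variables do not carry over. Pictures are saved under pics/ and viewed, at most 14 in all, crops included, and the job is handed in when it is done.

Besides the shell and the picture viewer there is one more tool, called after "Request:" as a command line: name --argument value ..., lists and objects as JSON in quotes. apply_moves: Moves the arm, as the interface text tells. Its arguments: {"type":"object","properties":{"rows":{"type":"array"},"grip_force":{"type":"number"}},"required":["rows"]}

```bash
ls; mkdir -p pics; python3 - <<'E'
from station import telemetry, optics, env
import cv2,json
s=telemetry.observe();print(s)
for n in("scene","side","wrist"):
    c=optics.calibration(n);print(n,c)
    cv2.imwrite(f"pics/{n}0.png",optics.capture(n)[:,:,::-1])
E
```

```text
pics
{'time_s': 0.0, 'qpos': array([-1.46010871e+00,  1.59083442e-01,  1.59824675e+00, -8.89298255e-06,
        1.38619445e+00, -2.10091105e-01]), 'qd': array([ 0.00094362, -0.00111926, -0.00039512, -0.0010569 , -0.00130145,
       -0.00073859]), 'joint_efforts': array([ 2.04579010e-06, -3.85571480e+01, -3.22108734e+01,  7.00135203e-02,
        3.79095110e-02, -1.47682626e-04]), 'eef_pos': array([ 181.21071922, -545.02666309,  213.59233867]), 'ee_rot': array([ 9.87164584e-01,  1.59703320e-01,  4.36271924e-05, -9.65020806e-04]), 'wrist_force': array([0.2151145 , 0.2525104 , 0.31451443]), 'moment': array([ 0.00907353, -0.01531135,  0.04128963]), 'finger_force': 0.0, 'opening': 91.24744937892004}
scene {'fx': 436.97383086799607, 'fy': 436.97383086799607, 'cx': 316.43070346156526, 'cy': 239.69788465276739, 'k1': -0.09628712198024204, 'R': array([[ 0.15298561,  0.98822541, -0.0024372 ],
       [ 0.62724377, -0.09900779, -0.77250418],
       [-0.76364956,  0.11665331, -0.635005  ]]), 't': array([-104.21282131, -304.67068608, 1647.72077992])}
side {'fx': 522.5690272312339, 'fy': 522.5690272312339, 'cx': 331.5867374961993, 'cy': 248.60685093011517, 'k1': 0.05095657445804103, 'R': array([[ 0.97969325, -0.20049056, -0.0021605 ],
       [-0.15157132, -0.73351051, -0.66256204],
       [ 0.13125268,  0.64943503, -0.74900392]]), 't': array([-556.22636   ,  139.88977191, 1049.75606293])}
wrist {'fx': 401.6552037604776, 'fy': 401.6552037604776, 'cx': 314.20041294346896, 'cy': 243.03868413269294, 'k1': -0.08588101575307762, 'hand_eye': array([[ 3.60742071e-04, -9.59167430e-01, -2.82838668e-01,
         8.03044301e+01],
       [ 9.99999834e-01,  4.72809491e-04, -3.27965950e-04,
         2.99435386e-02],
       [ 4.48303064e-04, -2.82838503e-01,  9.59167441e-01,
        -1.70083139e+02],
       [ 0.00000000e+00,  0.00000000e+00,  0.00000000e+00,
         1.00000000e+00]])}
```

View pics/scene0.png

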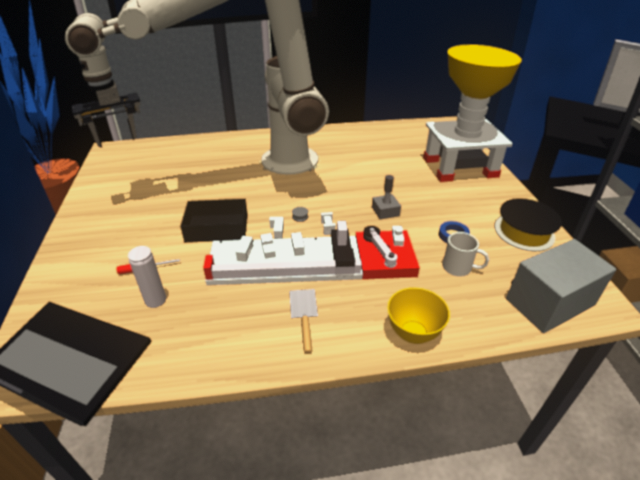

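View pics/side0.png

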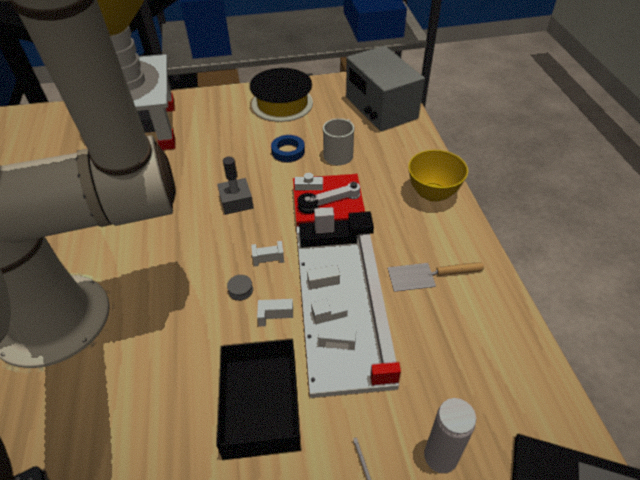

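The side view shows all six offcuts: three on the deck (around (323,275), (328,310), (338,338)), a dumb-bell at (268,252), an L at (275,309), and the boss bar at (308,182). The bin is at (259,397), the stand at (235,195), and the spare pulley at (240,288). I'll zoom in on these.

```bash
python3 - <<'E'
import cv2
im=cv2.imread("pics/side0.png")
cv2.imwrite("pics/a.png",cv2.resize(im[160:280,215:375],None,fx=5,fy=5,interpolation=cv2.INTER_CUBIC))
cv2.imwrite("pics/b.png",cv2.resize(im[240:390,215:415],None,fx=4,fy=4,interpolation=cv2.INTER_CUBIC))
E
```

```text
(no output)
```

View pics/a.png

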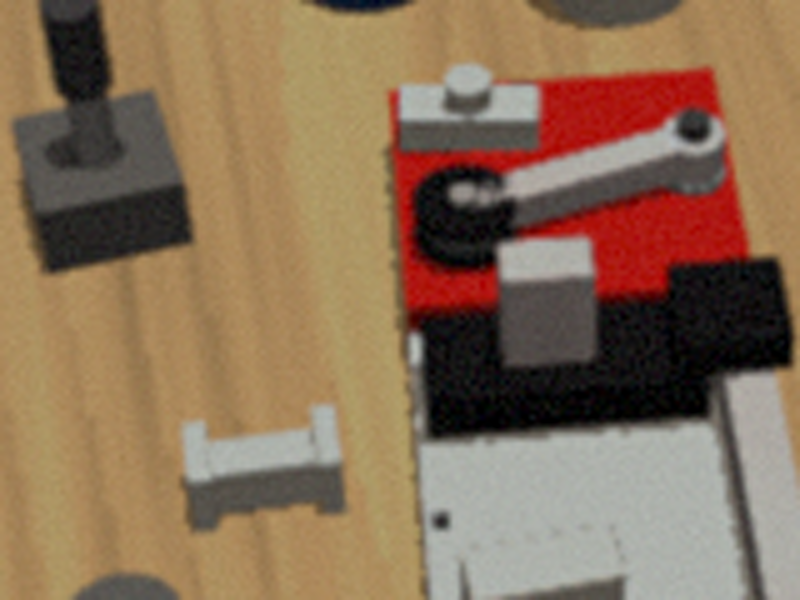

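View pics/b.png

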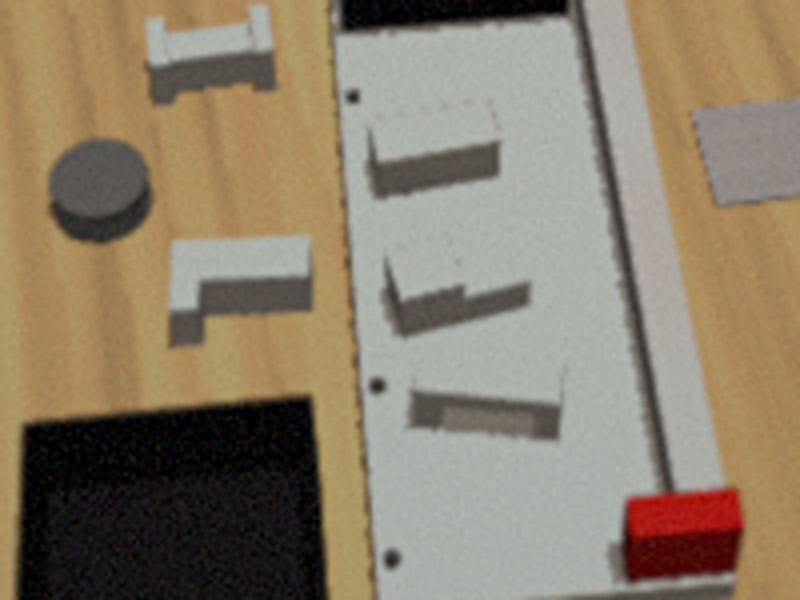

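```bash
cat > h.py <<'E'
import numpy as np, cv2
from scipy.optimize import least_squares
from scipy.spatial.transform import Rotation as Ro
from station import telemetry, optics, env
def cam(n):
    c=optics.calibration(n)
    if 'R' in c: return c,np.array(c['R']),np.array(c['t'])
    s=telemetry.observe(); H=np.array(c['hand_eye']); Rt=Ro.from_quat(s['ee_rot']).as_matrix()
    Rc=Rt@H[:3,:3]; o=Rt@H[:3,3]+s['eef_pos']
    return c,Rc.T,-Rc.T@o
def proj(C,X):
    c,R,t=C; p=np.atleast_2d(X)@R.T+t; q=p[:,:2]/p[:,2:]; q=q*(1+c['k1']*(q**2).sum(1,keepdims=True))
    return q*c['fx']+[c['cx'],c['cy']]
def ray(C,uv,z):
    c,R,t=C; d=(np.atleast_2d(np.float64(uv))-[c['cx'],c['cy']])/c['fx']; q=d.copy()
    for _ in range(20): q=d/(1+c['k1']*(q**2).sum(1,keepdims=True))
    w=np.c_[q,np.ones(len(q))]@R; o=-R.T@t
    return o+w*((z-o[2])/w[:,2])[:,None]
def u2w(p,P):
    P=np.atleast_2d(np.float64(P)); c,s=np.cos(p[2]),np.sin(p[2])
    return np.c_[p[0]+c*P[:,0]-s*P[:,1],p[1]+s*P[:,0]+c*P[:,1],P[:,2]]
def fit(C,P,uv,p0):
    r=least_squares(lambda p:(proj(C,u2w(p,P))-uv).ravel(),p0,x_scale=[10,10,.1],loss='soft_l1'); return r.x,np.abs(r.fun).max()
def go(x,y,z,yaw=None):
    "travel (cm) and dr for pose: tool down, tool x at yaw"
    s=telemetry.observe(); R=Ro.from_quat(s['ee_rot'])
    d=R.inv().apply(np.array([x,y,z])-s['eef_pos'])/10
    if yaw is not None:
        T=Ro.from_matrix(np.c_[[np.cos(yaw),np.sin(yaw),0],[np.sin(yaw),-np.cos(yaw),0],[0,0,-1]]); print('dr',(R.inv()*T).as_rotvec().round(3))
    print('travel',d.round(2),'from',s['eef_pos'].round(1))
E
python3 - <<'E'
from h import *
S=cam('side')
A=lambda u:np.array(u)/5+[215,160]
B=lambda u:np.array(u)/4+[215,240]
P=[[-80,245,35],[80,245,35],[-80,-315,20],[30,-293,65],[80,-293,65],[30,-313,65]]
uv=np.vstack([A([[392,92],[712,70]]),[[312.5,390]],B([[627,500],[738,490],[632,540]])])
u,e=fit(S,P,uv,[550,0,0]);print('unit',u,e)
print('hole',u2w(u,[[0,0,0]]))
pv=ray(S,A([[693,125]]),66);print('pivot~',pv,'wheel',ray(S,A([[465,192]]),61))
print('stand',ray(S,A([[12,122],[155,92],[187,182],[38,212]]),40).mean(0),'corners',ray(S,A([[12,122],[155,92],[187,182],[38,212]]),40)[:,:2].round(1).tolist())
print('bin',ray(S,np.vstack([B([[22,423],[312,398]]),[[217,453],[299,446]]]),62)[:,:2])
def q(n,uv,z): r=ray(S,uv,z); print(n,r[:,:2].round(1).tolist(),'mean',r.mean(0).round(1))
q('o6',A([[401,85],[540,87],[538,122],[400,122]]),55);q('boss',A([[468,77]]),69)
q('o4',A([[183,425],[333,405],[342,455],[190,470]]),34)
q('o5bar',B([[172,240],[310,238],[312,275]]),32);q('o5stub',B([[170,312],[203,308]]),32)
q('o1',B([[370,130],[495,100],[500,143],[375,165]]),52)
q('o2tall',B([[385,258],[455,235],[465,288],[400,303]]),54);q('o2base',B([[405,335],[530,305]]),20)
q('o3top',B([[412,390],[563,403]]),53);q('o3base',B([[408,427],[558,438]]),20)
q('pulley',B([[100,178]]),24)
q('handle',A([[498,245],[592,238],[595,270],[500,283]]),107)
E
```

```text
unit [ 5.84714531e+02  3.20787502e+01 -1.01279859e-01] 4.294920465825214
hole [[584.71453055  32.07875019   0.        ]]
pivot~ [[660.17997016 196.00451888  66.        ]] wheel [[549.45780878 178.09527662  61.        ]]
stand [387.17257284 263.19071232  40.        ] corners [[348.5, 292.2], [417.5, 300.3], [426.1, 233.4], [356.5, 226.9]]
bin [[ 330.75128752 -169.98183687]
 [ 459.25480821 -183.70233926]
 [ 314.62088519 -358.7767601 ]
 [ 439.61519284 -374.27467242]]
o6 [[533.2, 264.1], [598.0, 249.3], [592.3, 224.9], [528.6, 238.1]] mean [563.  244.1  55. ]
boss [[563.2, 247.1]] mean [563.2 247.1  69. ]
o4 [[408.5, 86.2], [473.8, 84.7], [473.5, 55.1], [408.8, 59.8]] mean [441.2  71.5  34. ]
o5bar [[406.1, -61.3], [473.4, -74.0], [470.9, -96.2]] mean [450.1 -77.1  32. ]
o5stub [[400.6, -103.7], [416.4, -104.6]] mean [ 408.5 -104.1   32. ]
o1 [[512.3, -28.2], [578.4, -21.7], [575.0, -49.7], [510.9, -50.8]] mean [544.2 -37.6  52. ]
o2tall [[505.7, -109.0], [541.3, -102.5], [539.8, -133.8], [508.1, -135.9]] mean [ 523.7 -120.3   54. ]
o2base [[510.4, -131.8], [573.7, -127.1]] mean [ 542.1 -129.4   20. ]
o3top [[505.0, -183.2], [571.1, -203.8]] mean [ 538.  -193.5   53. ]
o3base [[502.6, -182.3], [570.1, -202.2]] mean [ 536.3 -192.2   20. ]
pulley [[374.0, -8.8]] mean [374.   -8.8  24. ]
handle [[550.7, 94.2], [590.4, 90.3], [587.7, 71.3], [547.4, 71.8]] mean [569.1  81.9 107. ]
```

```bash
python3 -c "
from h import *
go(460,20,290,-.1)"
```

```text
dr [-0.001 -0.     0.421]
travel [ 44.28 -44.86  -7.54] from [ 181.2 -545.2  213.9]
```

Request:
apply_moves --rows '[{"fingers": 0,"travel": [4.4,-4.5,-0.8],"dr": [0,0,0.1]},{"fingers": 0,"travel": [8.8,-9,-1.5],"dr": [0,0,0.2]},{"fingers": 0,"travel": [13.2,-13.5,-2.3],"dr": [0,0,0.3]},{"fingers": 0,"travel": [17.6,-18,-3],"dr": [0,0,0.4]},{"fingers": 0,"travel": [22,-22.4,-3.8],"dr": [0,0,0.42]},{"fingers": 0,"travel": [26.5,-27,-4.5],"dr": [0,0,0.42]},{"fingers": 0,"travel": [31,-31.4,-5.3],"dr": [0,0,0.42]},{"fingers": 0,"travel": [35.4,-36,-6],"dr": [0,0,0.42]},{"fingers": 0,"travel": [40,-40.4,-6.8],"dr": [0,0,0.42]},{"fingers": 0,"travel": [44.3,-44.9,-7.5],"dr": [0,0,0.42]}]'

```text
time_s: 1.4
eef_pos: [456.2, 13.0, 288.7]
ee_rot: [0.999, -0.05, 0.0, 0.0]
wrist_force: [1.2, 0.3, 0.1]
opening: 92.1
finger_force: 0.0
```

Request:
apply_moves --rows '[{"fingers": 0,"travel": [0,0,0],"dr": [0,0,0]},{"fingers": 0,"travel": [0,0,0],"dr": [0,0,0]}]'

```text
time_s: 1.65
eef_pos: [455.4, 10.8, 288.0]
ee_rot: [0.999, -0.049, -0.001, 0.0]
wrist_force: [0.6, -0.4, 0.1]
opening: 91.9
finger_force: 0.0
```

```bash
python3 - <<'E'
from h import *
C=cam('wrist');im=optics.capture('wrist');np.savez('c1.npz',R=C[1],t=C[2])
print(telemetry.observe()['eef_pos'])
cv2.imwrite('pics/w1.png',cv2.resize(im[:,:,::-1],(800,600),interpolation=cv2.INTER_CUBIC))
E
```

```text
[455.26985194  10.17820435 288.01789011]
```

View pics/w1.png

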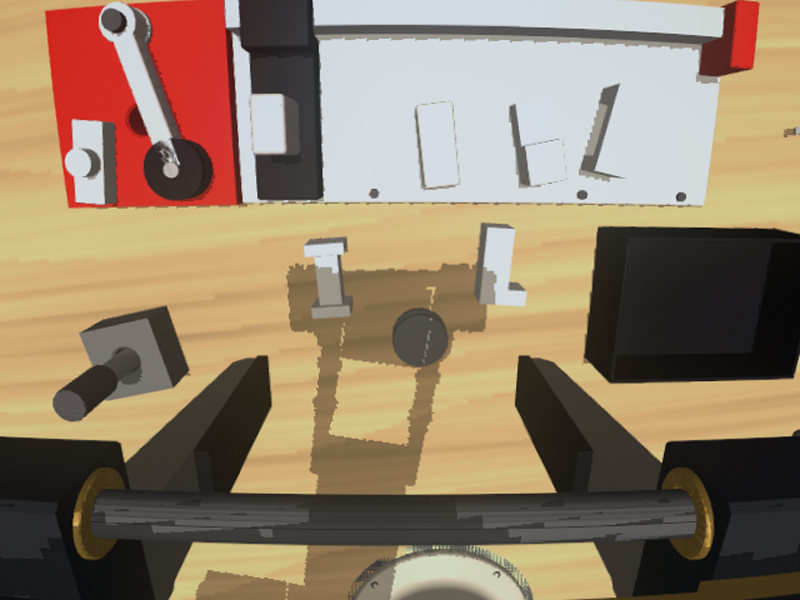

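The wrist view shows all offcuts clearly: o6 left of the wheel, o4 and o5 in front, o1 to o3 on the deck. The locking hole is at about (138,121), the pivot at (120,20) and the wheel at (171,170).

```bash
python3 - <<'E'
from h import *
d=np.load('c1.npz');W=(optics.calibration('wrist'),d['R'],d['t'])
f=lambda u:np.array(u)*.8
P=[[-80,245,35],[-80,95,35],[-80,-315,20],[80,245,35]]
u,e=fit(W,P,f([[70,207],[241,203],[704,206],[46,12]]),[585,30,-.1]);print(u,e)
print((proj(W,u2w(u,P))/.8).round(0).tolist())
def q(n,uv,z): r=ray(W,f(uv),z); print(n,r[:,:2].round(1).tolist(),'mean',r.mean(0).round(1))
q('hole',[[138,121]],35);q('pivot',[[120,20]],66);q('wheel',[[171,170]],66)
q('o6boss',[[81,163]],69);q('o6',[[73,119],[106,121],[104,203],[76,203]],55)
q('o4',[[305,241],[347,238],[352,310],[310,313]],34)
q('o5',[[484,225],[514,228],[509,285]],32);q('o1',[[417,106],[452,101],[460,186],[424,190]],52)
q('o2base',[[517,107],[525,187]],20);q('o3top',[[585,175],[617,85]],20)
q('bin',[[598,227],[586,366]],62)
q('pulley',[[420,336]],24);q('shank',[[126,364]],40)
q('handle',[[252,95],[285,95],[285,154],[252,154]],107)
S=cam('side')
P=[[-80,245,35],[80,245,35],[-80,-315,20],[30,-293,65],[80,-293,65],[30,-313,65]]
uv=np.vstack([np.array([[392,92],[712,70]])/5+[215,160],[[312.5,390]],np.array([[627,500],[738,490],[632,540]])/4+[215,240]])
print((proj(S,u2w(u,P))-uv).round(1).tolist())
E
```

```text
[ 5.80260925e+02  3.32178335e+01 -9.82932798e-02] 2.024514904209468
[[70.0, 208.0], [238.0, 205.0], [706.0, 206.0], [46.0, 10.0]]
hole [[586.8, 207.7]] mean [586.8 207.7  35. ]
pivot [[656.1, 192.5]] mean [656.1 192.5  66. ]
wheel [[543.9, 174.1]] mean [543.9 174.1  66. ]
o6boss [[558.2, 244.2]] mean [558.2 244.2  69. ]
o6 [[593.3, 251.6], [587.9, 224.3], [525.2, 240.8], [528.2, 265.2]] mean [558.7 245.5  55. ]
o4 [[473.4, 84.3], [472.3, 48.3], [408.3, 51.7], [409.2, 89.2]] mean [440.8  68.4  34. ]
o5 [[471.8, -68.7], [466.8, -94.2], [417.0, -88.1]] mean [451.9 -83.6  32. ]
o1 [[571.0, -19.1], [572.2, -46.1], [507.6, -47.9], [507.1, -19.1]] mean [539.5 -33.1  52. ]
o2base [[565.7, -103.6], [499.5, -107.8]] mean [ 532.6 -105.7   20. ]
o3top [[505.2, -160.4], [577.1, -188.7]] mean [ 541.2 -174.5   20. ]
bin [[466.4, -155.2], [346.3, -146.7]] mean [ 406.4 -151.    62. ]
pulley [[374.4, -6.3]] mean [374.4  -6.3  24. ]
shank [[378.7, 266.6]] mean [378.7 266.6  40. ]
handle [[584.7, 91.9], [582.2, 70.0], [544.5, 75.5], [547.0, 97.9]] mean [564.6  83.8 107. ]
[[-2.5, -0.2], [-1.5, -0.3], [-4.6, 4.3], [-2.3, -0.7], [-1.6, -0.9], [-1.8, -0.2]]
```

```bash
python3 -c "
from h import *
go(445,-82,70,-.13);go(445,-82,8)"
```

```text
dr [0.    0.001 0.03 ]
travel [-0.08  9.27 21.81] from [455.3  10.2 288. ]
travel [-0.07  9.26 28.01] from [455.3  10.2 288. ]
```

Request:
apply_moves --rows '[{"fingers": 0.3,"travel": [0,3,5],"dr": [0,0,0.03]},{"fingers": 0.3,"travel": [0,6,10],"dr": [0,0,0.03]},{"fingers": 0.3,"travel": [-0.1,9.3,15],"dr": [0,0,0.03]},{"fingers": 0.3,"travel": [-0.1,9.3,20],"dr": [0,0,0.03]},{"fingers": 0.3,"travel": [-0.1,9.3,24],"dr": [0,0,0.03]},{"fingers": 0.3,"travel": [-0.1,9.3,28],"dr": [0,0,0.03]},{"fingers": 0.3,"travel": [-0.1,9.3,28],"dr": [0,0,0.03]},{"fingers": 0.9,"travel": [-0.1,9.3,28],"dr": [0,0,0.03]},{"fingers": 0.9,"travel": [-0.1,9.3,28],"dr": [0,0,0.03]},{"fingers": 0.9,"travel": [-0.1,9.3,28],"dr": [0,0,0.03]}]' --grip_force 20

```text
time_s: 2.95
eef_pos: [446.6, -82.1, 9.8]
ee_rot: [0.998, -0.065, 0.001, 0.001]
wrist_force: [-0.3, 0.0, 0.1]
opening: 36.0
finger_force: 0.0
```

Request:
apply_moves --rows '[{"fingers": 0.9,"travel": [0,0,0],"dr": [0,0,0]},{"fingers": 0.9,"travel": [0,0,0],"dr": [0,0,0]},{"fingers": 0.9,"travel": [0,0,-4],"dr": [0,0,0]},{"fingers": 0.9,"travel": [0,0,-9],"dr": [0,0,0]},{"fingers": 0.9,"travel": [-1.3,5,-11],"dr": [0,0,0]},{"fingers": 0.9,"travel": [-2.6,10,-11],"dr": [0,0,0]},{"fingers": 0.9,"travel": [-4.1,15.5,-11],"dr": [0,0,0]},{"fingers": 0.9,"travel": [-4.1,15.5,-11],"dr": [0,0,0]}]'

```text
time_s: 3.95
eef_pos: [383.7, -232.8, 118.7]
ee_rot: [0.998, -0.067, 0.0, 0.001]
wrist_force: [-0.1, 0.3, -0.3]
opening: 23.8
finger_force: 19.8
```

```bash
python3 - <<'E'
from h import *
C=cam('wrist');im=optics.capture('wrist')
s=telemetry.observe();print(s['eef_pos'],s['opening'])
a=cv2.resize(im[:,:,::-1],(400,300));b=cv2.resize(optics.capture('side')[180:480,180:480,::-1],None,fx=2,fy=2)
o=np.zeros((600,800,3),np.uint8);o[:300,:400]=cv2.resize(im[:,:,::-1],(400,300));
cv2.imwrite('pics/c.png',np.hstack([cv2.resize(b,(450,450)),np.vstack([cv2.resize(im[:,:,::-1],(350,262)),np.zeros((188,350,3),np.uint8)])]))
E
```

```text
[ 384.26452449 -230.84805646  118.34255987] 24.01111028462037
```

View pics/c.png

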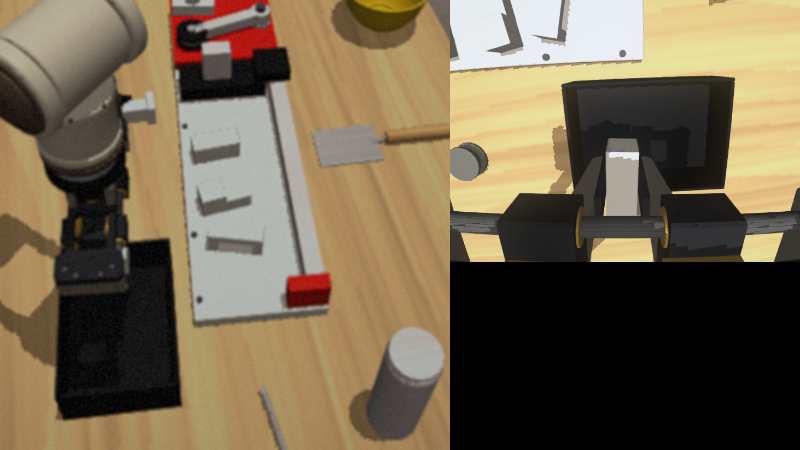

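The offcut is held over the bin. In the wrist inset the bin rim corners are at (112,82), (284,79) and (274,188).

```bash
python3 -c "
from h import *
W=cam('wrist')
print(ray(W,np.array([[112,82],[284,79],[275,189]])*640/350,62))
go(384,-225,45)"
```

```text
[[ 459.39300584 -177.88267393   62.        ]
 [ 440.44116623 -353.07401314   62.        ]
 [ 312.83220482 -344.24905636   62.        ]]
travel [-0.12 -0.44  7.31] from [ 384.6 -229.6  118.1]
```

Request:
apply_moves --rows '[{"fingers": 0.9,"travel": [-0.1,-0.4,4],"dr": [0,0,0]},{"fingers": 0.9,"travel": [-0.1,-0.4,7.3],"dr": [0,0,0]},{"fingers": 0.9,"travel": [-0.1,-0.4,7.3],"dr": [0,0,0]},{"fingers": 0.55,"travel": [-0.1,-0.4,7.3],"dr": [0,0,0]},{"fingers": 0.55,"travel": [-0.1,-0.4,7.3],"dr": [0,0,0]},{"fingers": 0.55,"travel": [-0.1,-0.4,4],"dr": [0,0,0]},{"fingers": 0.55,"travel": [-0.1,-0.4,0],"dr": [0,0,0]},{"fingers": 0.35,"travel": [-0.1,-0.4,-1],"dr": [0,0,0]},{"fingers": 0.35,"travel": [-0.1,-0.4,-1],"dr": [0,0,0]}]'

```text
time_s: 5.18
eef_pos: [384.9, -226.3, 129.1]
ee_rot: [0.998, -0.065, 0.001, 0.001]
wrist_force: [0.1, -0.3, -0.2]
opening: 58.5
finger_force: 0.0
```

```bash
python3 -c "
from h import *
go(539,-183,110,-.3);go(539,-183,29)
s=cam('side')
im=optics.capture('side');h=cv2.cvtColor(im,cv2.COLOR_RGB2HSV)
cv2.imwrite('pics/s1.png',im[:,:,::-1])"
```

```text
dr [ 0.001 -0.002  0.171]
travel [14.73 -6.28  1.93] from [ 384.9 -226.3  129.1]
travel [14.71 -6.29 10.03] from [ 384.9 -226.3  129.1]
```

Request:
apply_moves --rows '[{"fingers": 0.35,"travel": [4.9,-2.1,0],"dr": [0,0,0.17]},{"fingers": 0.35,"travel": [9.8,-4.2,0],"dr": [0,0,0.17]},{"fingers": 0.35,"travel": [14.7,-6.3,2],"dr": [0,0,0.17]},{"fingers": 0.35,"travel": [14.7,-6.3,5],"dr": [0,0,0.17]},{"fingers": 0.35,"travel": [14.7,-6.3,8],"dr": [0,0,0.17]},{"fingers": 0.35,"travel": [14.7,-6.3,10],"dr": [0,0,0.17]},{"fingers": 0.9,"travel": [14.7,-6.3,10],"dr": [0,0,0.17]},{"fingers": 0.9,"travel": [14.7,-6.3,10],"dr": [0,0,0.17]},{"fingers": 0.9,"travel": [14.7,-6.3,10],"dr": [0,0,0.17]},{"fingers": 0.9,"travel": [14.7,-6.3,10],"dr": [0,0,0.17]}]'

```text
time_s: 6.48
eef_pos: [538.9, -182.7, 29.4]
ee_rot: [0.989, -0.149, 0.001, 0.0]
wrist_force: [-0.1, 0.6, 1.8]
opening: 27.9
finger_force: 20.0
```

```bash
python3 -c "
from h import *
s=telemetry.observe();print(s['opening'],s['finger_force'],s['wrist_force'])
go(384,-295,130,-.1);go(384,-295,70)"
```

```text
27.887139282468954 20.000179409980774 [-0.06932694  0.63662739  1.81607735]
dr [ 0.001 -0.002 -0.199]
travel [-11.48  15.31 -10.07] from [ 538.9 -182.7   29.4]
travel [-11.49  15.3   -4.07] from [ 538.9 -182.7   29.4]
```

Request:
apply_moves --rows '[{"fingers": 0.9,"travel": [0,0,-4.5],"dr": [0,0,0]},{"fingers": 0.9,"travel": [0,0,-10],"dr": [0,0,0]},{"fingers": 0.9,"travel": [-3.8,5.1,-10],"dr": [0,0,-0.1]},{"fingers": 0.9,"travel": [-7.6,10.2,-10],"dr": [0,0,-0.2]},{"fingers": 0.9,"travel": [-11.5,15.3,-10],"dr": [0,0,-0.2]},{"fingers": 0.9,"travel": [-11.5,15.3,-10],"dr": [0,0,-0.2]},{"fingers": 0.9,"travel": [-11.5,15.3,-6],"dr": [0,0,-0.2]},{"fingers": 0.9,"travel": [-11.5,15.3,-2.1],"dr": [0,0,-0.2]},{"fingers": 0.55,"travel": [-11.5,15.3,-2.1],"dr": [0,0,-0.2]},{"fingers": 0.55,"travel": [-11.5,15.3,-2.1],"dr": [0,0,-0.2]}]'

```text
time_s: 7.72
eef_pos: [384.5, -295.1, 50.9]
ee_rot: [0.999, -0.049, 0.001, 0.001]
wrist_force: [-0.0, 0.7, -0.0]
opening: 40.8
finger_force: 0.0
```

```bash
python3 -c "
from h import *
s=telemetry.observe();print(s['opening'],s['finger_force'],s['wrist_force'])
go(531,-119,130,.06);go(531,-119,27)"
```

```text
40.78215483602214 0.0 [-0.00295739  0.66881    -0.00724433]
dr [ 0.002 -0.002 -0.158]
travel [ 12.86 -18.95  -7.91] from [ 384.5 -295.1   50.9]
travel [ 12.85 -18.97   2.39] from [ 384.5 -295.1   50.9]
```

Request:
apply_moves --rows '[{"fingers": 0.55,"travel": [0,0,-6],"dr": [0,0,0]},{"fingers": 0.4,"travel": [3.2,-4.7,-8],"dr": [0,0,-0.08]},{"fingers": 0.35,"travel": [6.4,-9.5,-8],"dr": [0,0,-0.16]},{"fingers": 0.35,"travel": [9.6,-14.2,-8],"dr": [0,0,-0.16]},{"fingers": 0.35,"travel": [12.9,-19,-7],"dr": [0,0,-0.16]},{"fingers": 0.35,"travel": [12.9,-19,-3],"dr": [0,0,-0.16]},{"fingers": 0.35,"travel": [12.9,-19,1],"dr": [0,0,-0.16]},{"fingers": 0.35,"travel": [12.9,-19,2.4],"dr": [0,0,-0.16]},{"fingers": 0.9,"travel": [12.9,-19,2.4],"dr": [0,0,-0.16]},{"fingers": 0.9,"travel": [12.9,-19,2.4],"dr": [0,0,-0.16]}]'

```text
time_s: 8.98
eef_pos: [532.2, -119.2, 27.7]
ee_rot: [1.0, 0.03, 0.002, 0.001]
wrist_force: [-0.1, -0.1, 0.5]
opening: 41.5
finger_force: 0.0
```

Request:
apply_moves --rows '[{"fingers": 0.9,"travel": [0,0,0],"dr": [0,0,0]},{"fingers": 0.9,"travel": [0,0,0],"dr": [0,0,0]}]'

```text
time_s: 9.22
eef_pos: [531.7, -118.9, 27.1]
ee_rot: [1.0, 0.03, 0.001, 0.001]
wrist_force: [-0.3, 0.9, 7.0]
opening: 29.9
finger_force: 20.0
```

```bash
python3 -c "
from h import *
s=telemetry.observe();print(s['opening'],s['finger_force'],s['wrist_force'])
go(386,-258,130,-.1);go(386,-258,75)"
```

```text
29.900729494532424 20.00087834894657 [-0.33028019  0.85812898  6.99804553]
dr [ 0.001 -0.003  0.161]
travel [-15.36  13.01 -10.31] from [ 531.7 -118.9   27.1]
travel [-15.37  13.01  -4.81] from [ 531.7 -118.9   27.1]
```

Request:
apply_moves --rows '[{"fingers": 0.9,"travel": [0,0,-4.5],"dr": [0,0,0]},{"fingers": 0.9,"travel": [0,0,-10],"dr": [0,0,0]},{"fingers": 0.9,"travel": [-5.1,4.3,-10],"dr": [0,0,0.1]},{"fingers": 0.9,"travel": [-10.2,8.7,-10],"dr": [0,0,0.16]},{"fingers": 0.9,"travel": [-15.4,13,-10],"dr": [0,0,0.16]},{"fingers": 0.9,"travel": [-15.4,13,-10],"dr": [0,0,0.16]},{"fingers": 0.9,"travel": [-15.4,13,-6],"dr": [0,0,0.16]},{"fingers": 0.9,"travel": [-15.4,13,-2.3],"dr": [0,0,0.16]},{"fingers": 0.55,"travel": [-15.4,13,-2.3],"dr": [0,0,0.16]},{"fingers": 0.55,"travel": [-15.4,13,-2.3],"dr": [0,0,0.16]}]'

```text
time_s: 10.48
eef_pos: [385.7, -258.0, 49.8]
ee_rot: [0.999, -0.049, 0.001, 0.001]
wrist_force: [0.2, -0.1, 0.4]
opening: 41.3
finger_force: 0.0
```

```bash
python3 -c "
from h import *
s=telemetry.observe();print(s['opening'],s['finger_force'],s['wrist_force'])
go(541,-34,130,.03);go(541,-34,29)"
```

```text
41.34277703525065 0.0 [ 0.22439542 -0.06861447  0.36332864]
dr [ 0.001 -0.001 -0.129]
travel [ 13.27 -23.81  -8.03] from [ 385.7 -258.    49.8]
travel [ 13.25 -23.82   2.07] from [ 385.7 -258.    49.8]
```

Request:
apply_moves --rows '[{"fingers": 0.55,"travel": [0,0,-6],"dr": [0,0,0]},{"fingers": 0.4,"travel": [3.3,-6,-8],"dr": [0,0,-0.08]},{"fingers": 0.35,"travel": [6.6,-12,-8],"dr": [0,0,-0.13]},{"fingers": 0.35,"travel": [9.9,-17.9,-8],"dr": [0,0,-0.13]},{"fingers": 0.35,"travel": [13.3,-23.8,-7],"dr": [0,0,-0.13]},{"fingers": 0.35,"travel": [13.3,-23.8,-4],"dr": [0,0,-0.13]},{"fingers": 0.35,"travel": [13.3,-23.8,0],"dr": [0,0,-0.13]},{"fingers": 0.35,"travel": [13.3,-23.8,2.1],"dr": [0,0,-0.13]},{"fingers": 0.35,"travel": [13.3,-23.8,2.1],"dr": [0,0,-0.13]},{"fingers": 0.9,"travel": [13.3,-23.8,2.1],"dr": [0,0,-0.13]}]'

```text
time_s: 11.72
eef_pos: [542.4, -34.2, 29.8]
ee_rot: [1.0, 0.015, 0.002, 0.001]
wrist_force: [1.0, -0.7, -0.2]
opening: 52.2
finger_force: 0.0
```

Request:
apply_moves --rows '[{"fingers": 0.9,"travel": [0,0,0],"dr": [0,0,0]},{"fingers": 0.9,"travel": [0,0,0],"dr": [0,0,0]},{"fingers": 0.9,"travel": [0,0,0],"dr": [0,0,0]}]'

```text
time_s: 12.1
eef_pos: [541.2, -34.0, 28.3]
ee_rot: [1.0, 0.015, 0.001, 0.0]
wrist_force: [0.5, 0.0, 4.0]
opening: 27.8
finger_force: 20.0
```

```bash
python3 -c "
from h import *
s=telemetry.observe();print(s['opening'],s['finger_force'],s['wrist_force'])
go(386,-285,130,-.1);go(386,-285,85)"
```

```text
27.809002785144155 20.000563859939575 [0.47739567 0.04148473 3.98562278]
dr [ 0.    -0.001  0.131]
travel [-16.27  24.62 -10.18] from [541.2 -34.   28.3]
travel [-16.27  24.62  -5.68] from [541.2 -34.   28.3]
```

Request:
apply_moves --rows '[{"fingers": 0.9,"travel": [0,0,-5],"dr": [0,0,0]},{"fingers": 0.9,"travel": [-2,3,-11],"dr": [0,0,0]},{"fingers": 0.9,"travel": [-5.6,8.4,-11],"dr": [0,0,0.1]},{"fingers": 0.9,"travel": [-9.2,13.8,-11],"dr": [0,0,0.13]},{"fingers": 0.9,"travel": [-12.8,19.2,-11],"dr": [0,0,0.13]},{"fingers": 0.9,"travel": [-16.3,24.6,-11],"dr": [0,0,0.13]},{"fingers": 0.9,"travel": [-16.3,24.6,-8],"dr": [0,0,0.13]},{"fingers": 0.9,"travel": [-16.3,24.6,-3.2],"dr": [0,0,0.13]},{"fingers": 0.9,"travel": [-16.3,24.6,-3.2],"dr": [0,0,0.13]},{"fingers": 0.55,"travel": [-16.3,24.6,-3.2],"dr": [0,0,0.13]}]'

```text
time_s: 13.35
eef_pos: [386.0, -285.2, 60.9]
ee_rot: [0.999, -0.049, 0.001, 0.001]
wrist_force: [-0.4, 0.1, 0.5]
opening: 35.9
finger_force: 0.0
```

Request:
apply_moves --rows '[{"fingers": 0.55,"travel": [0,0,0],"dr": [0,0,0]},{"fingers": 0.55,"travel": [0,0,-6],"dr": [0,0,0]},{"fingers": 0.35,"travel": [0,-5,-10],"dr": [0,0,0]},{"fingers": 0.35,"travel": [0,-8,-10],"dr": [0,0,0]}]'

```text
time_s: 13.85
eef_pos: [395.9, -205.9, 165.0]
ee_rot: [0.999, -0.049, 0.004, 0.003]
wrist_force: [-0.4, -0.7, -0.5]
opening: 58.7
finger_force: 0.0
```

```bash
python3 -c "
from h import *
s=telemetry.observe();print(s['opening'],s['finger_force'],s['wrist_force'])
go(441,70,100,-.03);go(441,70,9)
im=optics.capture('side');w=optics.capture('wrist')
cv2.imwrite('pics/d.png',np.hstack([cv2.resize(im[140:470,190:420,::-1],(400,574)),np.vstack([cv2.resize(w[:,:,::-1],(400,300)),np.zeros((274,400,3),np.uint8)])]))"
```

```text
58.729096882887895 0.0 [-0.43037845 -0.67254808 -0.45536275]
dr [ 0.006 -0.008 -0.069]
travel [  1.72 -27.94   6.34] from [ 395.9 -205.9  165. ]
travel [  1.64 -28.    15.44] from [ 395.9 -205.9  165. ]
```

View pics/d.png

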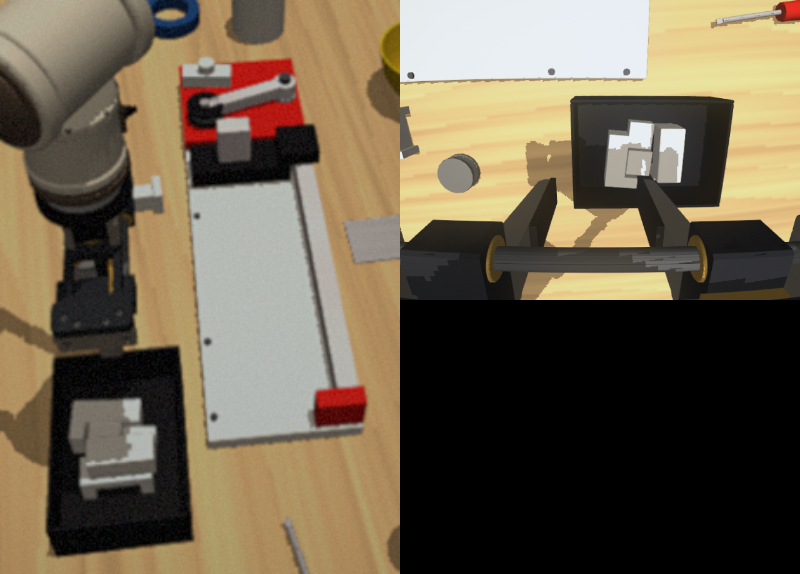

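The bin holds four offcuts, the deck is clear, and o4 and o6 haven't moved. Next is o4.

Request:
apply_moves --rows '[{"fingers": 0.35,"travel": [0.3,-5.6,0],"dr": [0,0,-0.07]},{"fingers": 0.35,"travel": [0.7,-11.2,2],"dr": [0,0,-0.07]},{"fingers": 0.35,"travel": [1,-16.8,4],"dr": [0,0,-0.07]},{"fingers": 0.35,"travel": [1.4,-22.4,6],"dr": [0,0,-0.07]},{"fingers": 0.35,"travel": [1.7,-28,7],"dr": [0,0,-0.07]},{"fingers": 0.35,"travel": [1.7,-28,9],"dr": [0,0,-0.07]},{"fingers": 0.35,"travel": [1.7,-28,13],"dr": [0,0,-0.07]},{"fingers": 0.35,"travel": [1.7,-28,15.5],"dr": [0,0,-0.07]},{"fingers": 0.35,"travel": [1.7,-28,15.5],"dr": [0,0,-0.07]},{"fingers": 0.95,"travel": [1.7,-28,15.5],"dr": [0,0,-0.07]}]'

```text
time_s: 15.2
eef_pos: [439.2, 71.4, 5.6]
ee_rot: [1.0, -0.015, 0.001, 0.0]
wrist_force: [-0.1, -0.3, -0.7]
opening: 51.5
finger_force: 0.0
```

Request:
apply_moves --rows '[{"fingers": 0.95,"travel": [0,0,0],"dr": [0,0,0]},{"fingers": 0.95,"travel": [0,0,0],"dr": [0,0,0]},{"fingers": 0.95,"travel": [0,0,0],"dr": [0,0,0]}]'

```text
time_s: 15.58
eef_pos: [438.2, 71.8, 4.9]
ee_rot: [1.0, -0.015, 0.0, 0.0]
wrist_force: [-0.3, -0.4, 0.7]
opening: 21.7
finger_force: 0.3
```

```bash
python3 -c "
from h import *
s=telemetry.observe();print(s['opening'],s['finger_force'],s['wrist_force'])
go(390,-225,130,-.1);go(390,-225,65)"
```

```text
21.682370470253513 0.28333665803074837 [-0.34012146 -0.42133719  0.65430683]
dr [ 0.    -0.001  0.071]
travel [ -3.94  29.81 -12.51] from [438.2  71.8   4.9]
travel [-3.95 29.81 -6.01] from [438.2  71.8   4.9]
```

Request:
apply_moves --rows '[{"fingers": 0.95,"travel": [0,0,0],"dr": [0,0,0]},{"fingers": 0.95,"travel": [0,0,-5],"dr": [0,0,0]},{"fingers": 0.95,"travel": [-0.5,4,-11],"dr": [0,0,0]},{"fingers": 0.95,"travel": [-1.3,10,-13],"dr": [0,0,0.07]},{"fingers": 0.95,"travel": [-2.1,16,-13],"dr": [0,0,0.07]},{"fingers": 0.95,"travel": [-2.9,22,-13],"dr": [0,0,0.07]},{"fingers": 0.95,"travel": [-3.7,28,-13],"dr": [0,0,0.07]},{"fingers": 0.95,"travel": [-3.9,29.8,-13],"dr": [0,0,0.07]},{"fingers": 0.95,"travel": [-3.9,29.8,-9],"dr": [0,0,0.07]},{"fingers": 0.95,"travel": [-3.9,29.8,-6],"dr": [0,0,0.07]}]'

```text
time_s: 16.82
eef_pos: [389.6, -224.9, 63.1]
ee_rot: [0.999, -0.05, -0.0, -0.0]
wrist_force: [0.6, -0.6, -0.6]
opening: 19.9
finger_force: 20.0
```

Request:
apply_moves --rows '[{"fingers": 0.55,"travel": [0,0,0],"dr": [0,0,0]},{"fingers": 0.55,"travel": [0,0,0],"dr": [0,0,0]},{"fingers": 0.5,"travel": [0,0,-6],"dr": [0,0,0]},{"fingers": 0.35,"travel": [0,0,-11],"dr": [0,0,0]},{"fingers": 0.35,"travel": [4,-6,-11],"dr": [0,0,0]}]'

```text
time_s: 17.45
eef_pos: [432.9, -181.3, 181.9]
ee_rot: [0.999, -0.053, 0.006, 0.005]
wrist_force: [1.1, -0.3, 0.1]
opening: 59.7
finger_force: 0.0
```

```bash
python3 -c "
from h import *
s=telemetry.observe();print(s['opening'],s['finger_force'],s['wrist_force'])
go(540,180,230,-.1)
im=optics.capture('side')
cv2.imwrite('pics/e.png',cv2.resize(im[140:470,190:420,::-1],(400,574)))"
```

```text
59.68114781892571 0.0 [ 1.12440868 -0.30419737  0.07098103]
dr [ 0.009 -0.012 -0.006]
travel [  6.88 -37.02  -5.04] from [ 432.9 -181.3  181.9]
```

View pics/e.png

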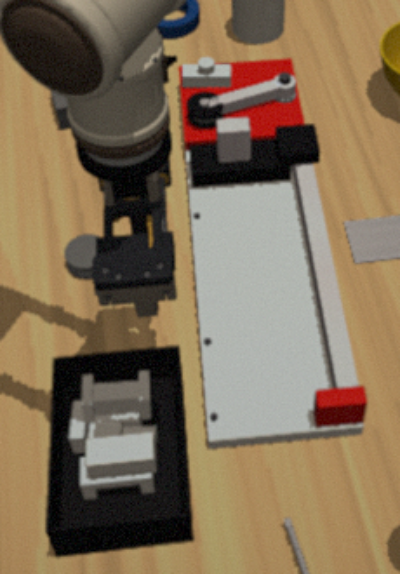

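Five offcuts are in the bin. Now a wrist look at the take-up plate.

Request:
apply_moves --rows '[{"fingers": 0.35,"travel": [1,-5.2,-0.8],"dr": [0,0,0]},{"fingers": 0.35,"travel": [2,-10.5,-1.5],"dr": [0,0,0]},{"fingers": 0.35,"travel": [3,-15.8,-2.2],"dr": [0,0,0]},{"fingers": 0.35,"travel": [4,-21.2,-3],"dr": [0,0,0]},{"fingers": 0.35,"travel": [5,-26.5,-3.7],"dr": [0,0,0]},{"fingers": 0.35,"travel": [6,-31.8,-4.3],"dr": [0,0,0]},{"fingers": 0.35,"travel": [6.9,-37,-5],"dr": [0,0,0]},{"fingers": 0.35,"travel": [6.9,-37,-5],"dr": [0,0,0]},{"fingers": 0.35,"travel": [6.9,-37,-5],"dr": [0,0,0]}]'

```text
time_s: 18.62
eef_pos: [535.1, 184.6, 225.3]
ee_rot: [0.999, -0.049, 0.001, 0.0]
wrist_force: [-0.6, -0.6, -0.2]
opening: 59.6
finger_force: 0.0
```

```bash
python3 - <<'E'
from h import *
C=cam('wrist');im=optics.capture('wrist');np.savez('c2.npz',R=C[1],t=C[2])
print(telemetry.observe()['eef_pos'])
cv2.imwrite('pics/w2.png',cv2.resize(im[:,:,::-1],(800,600),interpolation=cv2.INTER_CUBIC))
E
```

```text
[535.01058066 184.05351375 225.01181727]
```

View pics/w2.png

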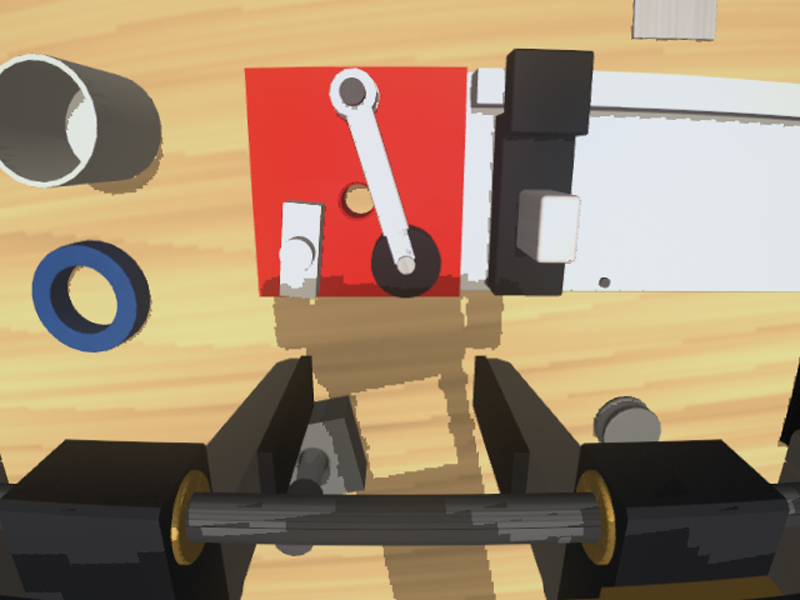

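The plate corners are at (246,69), (467,67), (461,296) and (260,296). The hole is at about (355,200), the pivot at (353,91), the wheel at (406,264), and the o6 boss at (297,255).

```bash
python3 - <<'E'
from h import *
d=np.load('c2.npz');W=(optics.calibration('wrist'),d['R'],d['t'])
f=lambda u:np.array(u)*.8
P=[[80,245,35],[80,95,35],[-80,95,35],[-80,245,35]]
px=f([[246,69],[467,67],[461,296],[260,296]])
u,e=fit(W,P,px,[585,30,-.1]);print(u,e,(proj(W,u2w(u,P))-px).round(1).tolist())
def q(n,uv,z): r=ray(W,f(uv),z); print(n,r[:,:2].round(1).tolist(),'mean',r.mean(0).round(1))
q('hole',[[355,200]],35);q('pivot',[[353,91]],66);q('wheel',[[406,264]],66)
q('boss',[[297,255]],69);q('o6',[[285,202],[324,205],[317,297],[282,295]],55)
q('handle',[[524,192],[579,195],[577,262],[520,258]],107)
im=optics.capture('wrist')
print('inv',((np.array([1]))))
E
```

```text
[ 5.80611355e+02  3.39956359e+01 -9.63244218e-02] 0.7884600091751395 [[-0.8, -0.5], [0.8, -0.3], [-0.3, 0.4], [0.2, 0.7]]
hole [[588.3, 206.4]] mean [588.3 206.4  35. ]
pivot [[657.1, 197.4]] mean [657.1 197.4  66. ]
wheel [[545.2, 174.8]] mean [545.2 174.8  66. ]
boss [[559.1, 246.0]] mean [559.1 246.   69. ]
o6 [[593.3, 251.7], [588.6, 225.8], [525.5, 239.4], [529.4, 263.9]] mean [559.2 245.2  55. ]
handle [[589.0, 104.6], [584.6, 72.9], [545.5, 74.2], [551.0, 108.2]] mean [567.5  89.9 107. ]
inv [1]
```

```bash
python3 -c "
from h import *
go(560,246,100,-.2);go(560,246,40)"
```

```text
dr [ 0.  -0.   0.1]
travel [ 1.86 -6.45 12.48] from [535.  183.8 224.8]
travel [ 1.86 -6.45 18.48] from [535.  183.8 224.8]
```

Request:
apply_moves --rows '[{"fingers": 0.52,"travel": [0.9,-3.2,5],"dr": [0,0,0.1]},{"fingers": 0.52,"travel": [1.9,-6.5,9],"dr": [0,0,0.1]},{"fingers": 0.52,"travel": [1.9,-6.5,12],"dr": [0,0,0.1]},{"fingers": 0.52,"travel": [1.9,-6.5,12],"dr": [0,0,0.1]},{"fingers": 0.52,"travel": [1.9,-6.5,15],"dr": [0,0,0.1]},{"fingers": 0.52,"travel": [1.9,-6.5,18.4],"dr": [0,0,0.1]},{"fingers": 0.52,"travel": [1.9,-6.5,18.4],"dr": [0,0,0.1]},{"fingers": 0.95,"travel": [1.9,-6.5,18.4],"dr": [0,0,0.1]},{"fingers": 0.95,"travel": [1.9,-6.5,18.4],"dr": [0,0,0.1]},{"fingers": 0.95,"travel": [1.9,-6.5,18.4],"dr": [0,0,0.1]}]'

```text
time_s: 19.98
eef_pos: [562.2, 247.7, 42.9]
ee_rot: [0.995, -0.099, 0.002, -0.0]
wrist_force: [-0.5, -2.0, 6.4]
opening: 25.8
finger_force: 20.0
```

```bash
python3 -c "
from h import *
s=telemetry.observe();print(s['opening'],s['finger_force'],s['wrist_force'])
go(500,100,190,-.1);go(386,-262,190);go(386,-262,95)"
```

```text
25.795391245066142 20.00240206718445 [-0.5198928  -2.0280947   6.41950131]
dr [-0.001 -0.004 -0.099]
travel [ -3.12  15.69 -14.73] from [562.2 247.7  42.9]
travel [ -7.13  53.43 -14.79] from [562.2 247.7  42.9]
travel [-7.16 53.44 -5.29] from [562.2 247.7  42.9]
```

Request:
apply_moves --rows '[{"fingers": 0.95,"travel": [0,0,-5],"dr": [0,0,0]},{"fingers": 0.95,"travel": [0,0,-10],"dr": [0,0,0]},{"fingers": 0.95,"travel": [-0.7,5.3,-14],"dr": [0,0,0]},{"fingers": 0.95,"travel": [-1.5,11,-14],"dr": [0,0,0]},{"fingers": 0.95,"travel": [-2.3,17,-14],"dr": [0,0,0]},{"fingers": 0.95,"travel": [-3,23,-14],"dr": [0,0,0]},{"fingers": 0.95,"travel": [-3.9,29,-14],"dr": [0,0,0]},{"fingers": 0.95,"travel": [-4.7,35,-14],"dr": [0,0,0]},{"fingers": 0.95,"travel": [-5.5,41,-14],"dr": [0,0,0]},{"fingers": 0.95,"travel": [-6.3,47,-14],"dr": [0,0,0]}]'

```text
time_s: 21.22
eef_pos: [405.0, -202.5, 181.3]
ee_rot: [0.995, -0.099, 0.001, 0.001]
wrist_force: [0.4, -0.9, 0.0]
opening: 25.4
finger_force: 20.0
```

```bash
python3 -c "
from h import *
s=telemetry.observe();print(s['opening'],s['finger_force'],s['wrist_force'])
go(386,-258,190,-.1);go(386,-258,92)"
```

```text
25.446576492824125 20.00134974718094 [ 0.35967219 -0.88370633  0.04679339]
dr [ 0.001 -0.002 -0.099]
travel [-0.76  5.82 -0.86] from [ 405.  -202.5  181.3]
travel [-0.78  5.81  8.94] from [ 405.  -202.5  181.3]
```

Request:
apply_moves --rows '[{"fingers": 0.95,"travel": [0,6,0],"dr": [0,0,-0.1]},{"fingers": 0.95,"travel": [0,12.5,2],"dr": [0,0,-0.1]},{"fingers": 0.95,"travel": [0,12.5,4],"dr": [0,0,-0.1]},{"fingers": 0.95,"travel": [0,12.5,8],"dr": [0,0,-0.1]},{"fingers": 0.95,"travel": [0,12.5,11],"dr": [0,0,-0.1]},{"fingers": 0.95,"travel": [0,12.5,11],"dr": [0,0,-0.1]},{"fingers": 0.6,"travel": [0,12.5,11],"dr": [0,0,-0.1]},{"fingers": 0.6,"travel": [0,12.5,11],"dr": [0,0,-0.1]},{"fingers": 0.6,"travel": [0,12.5,5],"dr": [0,0,-0.1]},{"fingers": 0.4,"travel": [0,6,0],"dr": [0,0,-0.1]}]'

```text
time_s: 22.48
eef_pos: [391.7, -277.1, 172.7]
ee_rot: [0.999, -0.051, 0.002, 0.002]
wrist_force: [1.2, 0.3, -0.0]
opening: 44.4
finger_force: 0.0
```

```bash
python3 -c "
from h import *
s=telemetry.observe();print(s['opening'],s['finger_force'],s['wrist_force'])
go(568,86,170,-.1);go(568,86,75)
im=optics.capture('side')[140:470,190:420,::-1];w=optics.capture('wrist')
cv2.imwrite('pics/f.png',np.hstack([cv2.resize(im,(400,574)),np.vstack([cv2.resize(w[:,:,::-1],(400,300)),np.zeros((274,400,3),np.uint8)])]))"
```

```text
44.38569313068876 0.0 [ 1.21851672  0.28222933 -0.04831689]
dr [ 0.004 -0.004 -0.003]
travel [ 13.81 -37.93   0.16] from [ 391.7 -277.1  172.7]
travel [ 13.77 -37.98   9.66] from [ 391.7 -277.1  172.7]
```

View pics/f.png

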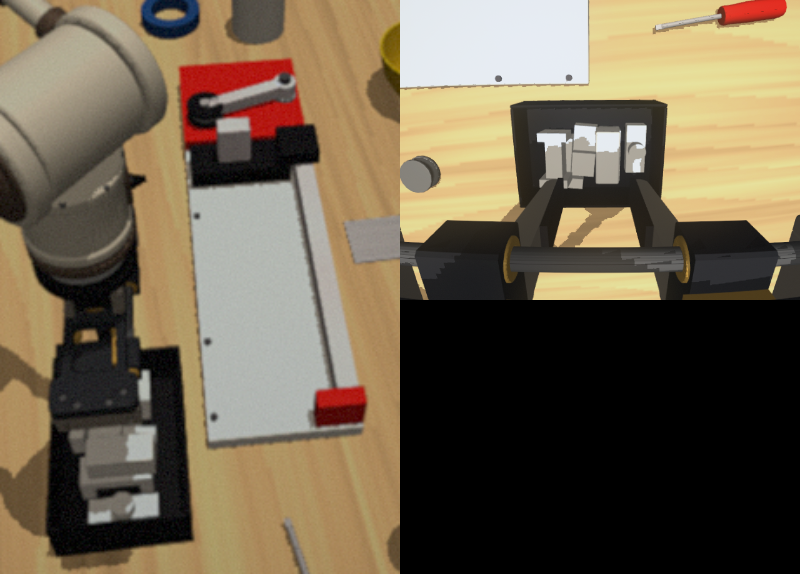

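All six offcuts are in the bin, with o6 in its own slot. Next is the carriage handle.

Request:
apply_moves --rows '[{"fingers": 0.35,"travel": [2,-5.4,0],"dr": [0,0,0]},{"fingers": 0.35,"travel": [4,-10.9,0],"dr": [0,0,0]},{"fingers": 0.35,"travel": [6,-16.4,0],"dr": [0,0,0]},{"fingers": 0.35,"travel": [8,-21.9,0],"dr": [0,0,0]},{"fingers": 0.35,"travel": [10,-27.4,0],"dr": [0,0,0]},{"fingers": 0.35,"travel": [12,-32.9,0],"dr": [0,0,0]},{"fingers": 0.35,"travel": [13.8,-38,0],"dr": [0,0,0]},{"fingers": 0.35,"travel": [13.8,-38,0],"dr": [0,0,0]},{"fingers": 0.35,"travel": [13.8,-38,5],"dr": [0,0,0]},{"fingers": 0.35,"travel": [13.8,-38,10],"dr": [0,0,0]}]'

```text
time_s: 23.82
eef_pos: [566.2, 88.6, 67.9]
ee_rot: [0.999, -0.05, 0.001, 0.0]
wrist_force: [0.3, -0.6, -0.7]
opening: 59.6
finger_force: 0.0
```

Request:
apply_moves --rows '[{"fingers": 0.35,"travel": [0,0,0],"dr": [0,0,0]},{"fingers": 0.9,"travel": [0,0,0],"dr": [0,0,0]},{"fingers": 0.9,"travel": [0,0,0],"dr": [0,0,0]},{"fingers": 0.9,"travel": [0,0,0],"dr": [0,0,0]},{"fingers": 0.9,"travel": [0,0,0],"dr": [0,0,0]}]'

```text
time_s: 24.45
eef_pos: [567.1, 89.1, 70.2]
ee_rot: [0.999, -0.05, 0.002, 0.001]
wrist_force: [-0.1, -2.6, 6.5]
opening: 23.7
finger_force: 20.0
```

```bash
python3 -c "
from h import *
s=telemetry.observe();print(s['opening'],s['finger_force'],s['wrist_force'],s['eef_pos'])
p=s['eef_pos']
go(p[0]-.0963*310,p[1]-.9954*310,p[2],-.0963)"
```

```text
23.67299283888926 20.0006166100502 [-0.11713925 -2.61733827  6.52442224] [567.05330763  89.14024098  70.22021421]
dr [ 0.001 -0.003 -0.003]
travel [8.0e-02 3.1e+01 3.0e-02] from [567.1  89.1  70.2]
```

Request:
apply_moves --rows '[{"fingers": 0.9,"travel": [0,3,0],"dr": [0,0,0]},{"fingers": 0.9,"travel": [0,7,0],"dr": [0,0,0]},{"fingers": 0.9,"travel": [0,12,0],"dr": [0,0,0]},{"fingers": 0.9,"travel": [0.1,17,0],"dr": [0,0,0]},{"fingers": 0.9,"travel": [0.1,22,0],"dr": [0,0,0]},{"fingers": 0.9,"travel": [0.1,26,0],"dr": [0,0,0]},{"fingers": 0.9,"travel": [0.1,29,0],"dr": [0,0,0]},{"fingers": 0.9,"travel": [0.1,31,0],"dr": [0,0,0]},{"fingers": 0.9,"travel": [0.1,31.6,0],"dr": [0,0,0]},{"fingers": 0.9,"travel": [0.1,31.6,0],"dr": [0,0,0]}]'

```text
time_s: 25.7
eef_pos: [535.7, -225.9, 70.2]
ee_rot: [0.999, -0.05, 0.0, 0.001]
wrist_force: [-4.4, -3.4, 6.7]
opening: 23.6
finger_force: 20.0
```

Request:
apply_moves --rows '[{"fingers": 0.9,"travel": [0,0.4,0],"dr": [0,0,0]},{"fingers": 0.9,"travel": [0,0.7,0],"dr": [0,0,0]},{"fingers": 0.9,"travel": [0,0.7,0],"dr": [0,0,0]}]'

```text
time_s: 26.08
eef_pos: [535.2, -230.1, 70.1]
ee_rot: [0.999, -0.049, 0.0, -0.001]
wrist_force: [-3.9, 7.1, 12.1]
opening: 23.8
finger_force: 20.0
```

Request:
apply_moves --rows '[{"fingers": 0.9,"travel": [0,0.4,0],"dr": [0,0,0]},{"fingers": 0.9,"travel": [0,0.4,0],"dr": [0,0,0]},{"fingers": 0.9,"travel": [0,0.4,0],"dr": [0,0,0]}]'

```text
time_s: 26.45
eef_pos: [535.2, -230.1, 70.0]
ee_rot: [0.999, -0.049, -0.0, -0.005]
wrist_force: [-1.1, 20.2, 15.7]
opening: 24.0
finger_force: 20.0
```

The carriage is against its stop: it won't move further and the force is rising. I'll release and go look straight down at the hole.

Request:
apply_moves --rows '[{"fingers": 0.4,"travel": [0,-0.4,0],"dr": [0,0,0]},{"fingers": 0.4,"travel": [0,-0.4,0],"dr": [0,0,0]},{"fingers": 0.4,"travel": [0,-0.4,0],"dr": [0,0,0]},{"fingers": 0.4,"travel": [0,-0.4,-5],"dr": [0,0,0]},{"fingers": 0.4,"travel": [0,-0.4,-9],"dr": [0,0,0]}]'

```text
time_s: 27.08
eef_pos: [534.6, -232.1, 159.8]
ee_rot: [0.999, -0.05, 0.0, 0.0]
wrist_force: [0.9, -0.2, 0.1]
opening: 55.2
finger_force: 0.0
```

```bash
python3 -c "
from h import *
s=telemetry.observe();print(s['opening'],s['finger_force'],s['wrist_force'])
go(509,206,150,-.0963)"
```

```text
55.15903245078666 0.0 [ 0.92672953 -0.16071768  0.05724693]
dr [ 0.    -0.    -0.004]
travel [ -6.91 -43.34   0.97] from [ 534.6 -232.1  159.8]
```

Request:
apply_moves --rows '[{"fingers": 0.4,"travel": [-0.8,-5.4,0],"dr": [0,0,0]},{"fingers": 0.4,"travel": [-1.7,-10.8,0],"dr": [0,0,0]},{"fingers": 0.4,"travel": [-2.6,-16.2,0],"dr": [0,0,0]},{"fingers": 0.4,"travel": [-3.4,-21.6,0],"dr": [0,0,0]},{"fingers": 0.4,"travel": [-4.3,-27,0],"dr": [0,0,0]},{"fingers": 0.4,"travel": [-5.2,-32.4,0],"dr": [0,0,0]},{"fingers": 0.4,"travel": [-6,-37.8,0.5],"dr": [0,0,0]},{"fingers": 0.4,"travel": [-6.9,-43.3,1],"dr": [0,0,0]},{"fingers": 0.4,"travel": [-6.9,-43.3,1],"dr": [0,0,0]},{"fingers": 0.4,"travel": [-6.9,-43.3,1],"dr": [0,0,0]}]'

```text
time_s: 28.32
eef_pos: [509.1, 205.3, 148.4]
ee_rot: [0.999, -0.05, -0.0, 0.0]
wrist_force: [-0.0, 0.3, -0.0]
opening: 55.5
finger_force: 0.0
```

```bash
python3 - <<'E'
from h import *
for k in range(2):
    C=cam('wrist');im=optics.capture('wrist')
    v=proj(C,[[588,206,35]])[0]; 
    r=(im[:,:,0]>110)&(im[:,:,1]<90)
    m=(~r).astype(np.uint8)
    p=v.round().astype(int); print(telemetry.observe()['eef_pos'],p)
    x0,y0=p[0]-60,p[1]-60
    np.save(f'h{k}.npy',im)
cv2.imwrite('pics/h.png',cv2.resize(im[max(0,y0):y0+120,x0:x0+120,::-1],None,fx=5,fy=5,interpolation=cv2.INTER_CUBIC)); print(x0,y0)
np.savez('c3.npz',R=C[1],t=C[2])
E
```

```text
[509.27307787 204.87293577 148.58870356] [302 128]
[509.37190284 204.63380515 148.63767197] [301 129]
241 69
```

View pics/h.png

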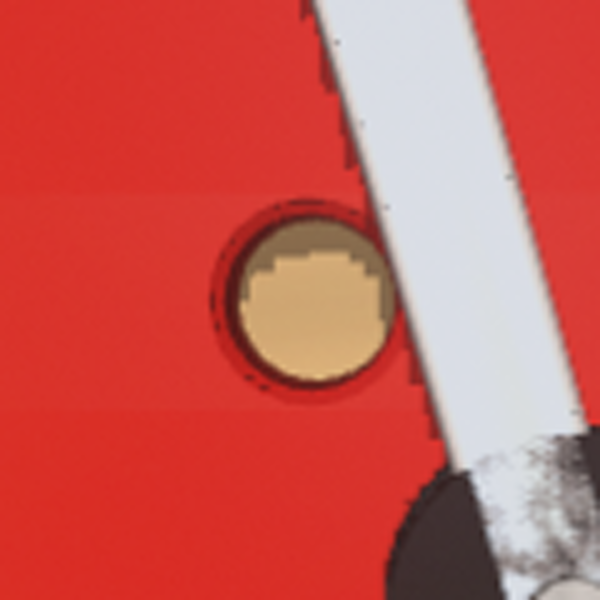

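The chamfered hole mouth is centred at about (313,300) in the crop, which is full pixel (303.6,129).

```bash
python3 - <<'E'
from h import *
d=np.load('c3.npz');W=(optics.calibration('wrist'),d['R'],d['t'])
print('mouth',ray(W,[[241+313/5,69+300/5]],35),'bottom',ray(W,[[241+319/5,69+299/5]],0))
go(305,263,200,-.0963)
E
```

```text
mouth [[587.54479145 204.42766947  35.        ]] bottom [[587.40523809 204.3936357    0.        ]]
dr [ 0.    -0.    -0.005]
travel [-20.92  -3.74  -5.14] from [509.4 204.6 148.6]
```

Request:
apply_moves --rows '[{"fingers": 0.3,"travel": [-5,-0.9,-5.1],"dr": [0,0,0]},{"fingers": 0.3,"travel": [-10,-1.8,-5.1],"dr": [0,0,0]},{"fingers": 0.3,"travel": [-15,-2.7,-5.1],"dr": [0,0,0]},{"fingers": 0.3,"travel": [-20.9,-3.7,-5.1],"dr": [0,0,0]},{"fingers": 0.3,"travel": [-20.9,-3.7,-5.1],"dr": [0,0,0]},{"fingers": 0.3,"travel": [-20.9,-3.7,-5.1],"dr": [0,0,0]}]'

```text
time_s: 29.18
eef_pos: [305.7, 263.0, 200.0]
ee_rot: [0.999, -0.05, 0.001, -0.0]
wrist_force: [-0.2, 0.5, 0.9]
opening: 64.2
finger_force: 0.0
```

```bash
python3 - <<'E'
from h import *
C=cam('wrist');im=optics.capture('wrist')
v=proj(C,[[385,263,130]])[0].round().astype(int); x0,y0=v-60; y0=max(y0,0); print(telemetry.observe()['eef_pos'],v,x0,y0)
cv2.imwrite('pics/p.png',cv2.resize(im[y0:y0+120,x0:x0+120,::-1],None,fx=5,fy=5,interpolation=cv2.INTER_CUBIC))
np.savez('c4.npz',R=C[1],t=C[2])
E
```

```text
[306.00112288 262.93180701 199.96919965] [301 128] 241 68
```

View pics/p.png

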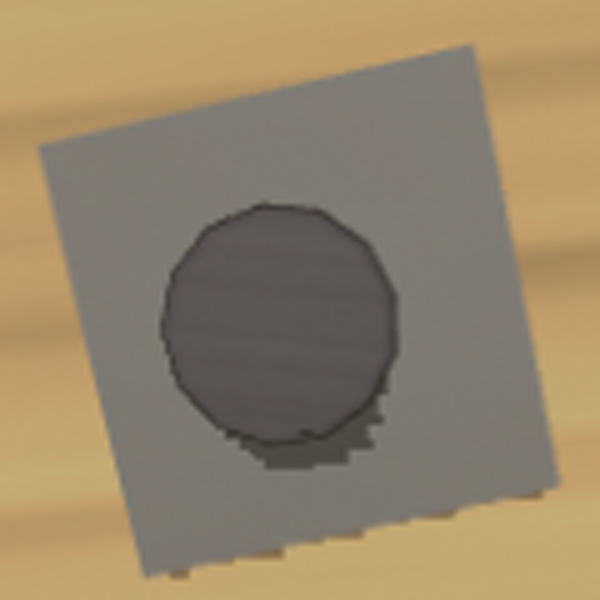

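The top of the pin is centred at (281,324) in the crop, which is full pixel (297.2,132.8).

```bash
python3 - <<'E'
from h import *
d=np.load('c4.npz');W=(optics.calibration('wrist'),d['R'],d['t'])
p=ray(W,[[241+281/5,68+324/5]],130)[0];print('pin',p,'standctr',ray(W,[[241+(40+473+558+145)/20,68+(146+45+487+577)/20]],40))
go(p[0],p[1],180,-.0963);go(p[0],p[1],86)
E
```

```text
pin [382.55933693 265.37684263 130.        ] standctr [[382.75125698 265.39826149  40.        ]]
dr [-0.    -0.001 -0.005]
travel [ 7.59 -1.02  2.01] from [306.  262.9 200. ]
travel [ 7.58 -1.01 11.41] from [306.  262.9 200. ]
```

Request:
apply_moves --rows '[{"fingers": 0.3,"travel": [4,-0.5,0],"dr": [0,0,0]},{"fingers": 0.3,"travel": [7.6,-1,0],"dr": [0,0,0]},{"fingers": 0.3,"travel": [7.6,-1,1],"dr": [0,0,0]},{"fingers": 0.3,"travel": [7.6,-1,5],"dr": [0,0,0]},{"fingers": 0.3,"travel": [7.6,-1,9],"dr": [0,0,0]},{"fingers": 0.3,"travel": [7.6,-1,11.4],"dr": [0,0,0]},{"fingers": 0.3,"travel": [7.6,-1,11.4],"dr": [0,0,0]},{"fingers": 0.3,"travel": [7.6,-1,11.4],"dr": [0,0,0]},{"fingers": 0.9,"travel": [7.6,-1,11.4],"dr": [0,0,0]},{"fingers": 0.9,"travel": [7.6,-1,11.4],"dr": [0,0,0]}]' --grip_force 50

```text
time_s: 30.48
eef_pos: [381.9, 266.3, 86.5]
ee_rot: [0.999, -0.05, 0.001, -0.0]
wrist_force: [-0.5, 0.3, 0.5]
opening: 46.6
finger_force: 0.0
```

Request:
apply_moves --rows '[{"fingers": 0.9,"travel": [0,0,0],"dr": [0,0,0]},{"fingers": 0.9,"travel": [0,0,0],"dr": [0,0,0]},{"fingers": 0.9,"travel": [0,0,0],"dr": [0,0,0]}]'

```text
time_s: 30.85
eef_pos: [381.3, 266.0, 85.8]
ee_rot: [0.999, -0.05, 0.0, 0.0]
wrist_force: [0.0, -0.7, 2.3]
opening: 27.2
finger_force: 50.0
```

```bash
python3 - <<'E'
from h import *
s=telemetry.observe();print(s['eef_pos'],s['opening'],s['finger_force'],s['wrist_force'])
u=[587.5,204.4,-.0963]
q=u2w(u,[[0,-52,0]])[0];print('start',q)
go(q[0],q[1],170,-.0963);go(q[0],q[1],116)
E
```

```text
[381.33874687 265.9577438   85.75502333] 27.186837323501724 50.00013470649719 [ 0.01228462 -0.69643491  2.2922254 ]
start [582.50013623 152.64092966   0.        ]
dr [ 0.    -0.    -0.003]
travel [21.14  9.29 -8.42] from [381.3 266.   85.8]
travel [21.14  9.29 -3.02] from [381.3 266.   85.8]
```

Request:
apply_moves --rows '[{"fingers": 0.9,"travel": [0,0,-4],"dr": [0,0,0]},{"fingers": 0.9,"travel": [0,0,-8.4],"dr": [0,0,0]},{"fingers": 0.9,"travel": [4,1.8,-8.9],"dr": [0,0,0]},{"fingers": 0.9,"travel": [8.5,3.7,-8.9],"dr": [0,0,0]},{"fingers": 0.9,"travel": [13,5.7,-8.9],"dr": [0,0,0]},{"fingers": 0.9,"travel": [17,7.5,-8.9],"dr": [0,0,0]},{"fingers": 0.9,"travel": [21.1,9.3,-8.9],"dr": [0,0,0]},{"fingers": 0.9,"travel": [21.1,9.3,-8.9],"dr": [0,0,0]},{"fingers": 0.9,"travel": [21.1,9.3,-8.9],"dr": [0,0,0]}]'

```text
time_s: 31.98
eef_pos: [581.0, 152.8, 173.7]
ee_rot: [0.999, -0.05, -0.001, -0.0]
wrist_force: [-0.1, 0.2, -2.6]
opening: 27.6
finger_force: 50.0
```

```bash
python3 - <<'E'
from h import *
s=telemetry.observe();print(s['eef_pos'],s['opening'],s['finger_force'],s['wrist_force'])
S=cam('side');im=optics.capture('side')
b=s['eef_pos']+[1,0,-76]; g=s['eef_pos']+[1,0,-6]; t=s['eef_pos']+[1,0,44]
uv=proj(S,[b,g,t]);print(uv.round(1)); x0,y0=(uv[1].round().astype(int)-[50,40])
print(x0,y0); cv2.imwrite('pics/q.png',cv2.resize(im[y0:y0+80,x0:x0+100,::-1],None,fx=7,fy=7,interpolation=cv2.INTER_CUBIC))
q=[582.5,152.6];go(q[0],q[1],116,-.0963)
E
```

```text
[581.01760943 152.83808789 173.68709477] 27.558545015199893 49.99881327152252 [-0.09633207  0.2254166  -2.58690375]
[[323.9 191.8]
 [323.5 167. ]
 [323.1 147.7]]
273 127
dr [-0.     0.002 -0.002]
travel [0.18 0.04 5.79] from [580.8 153.2 173.9]
```

View pics/q.png

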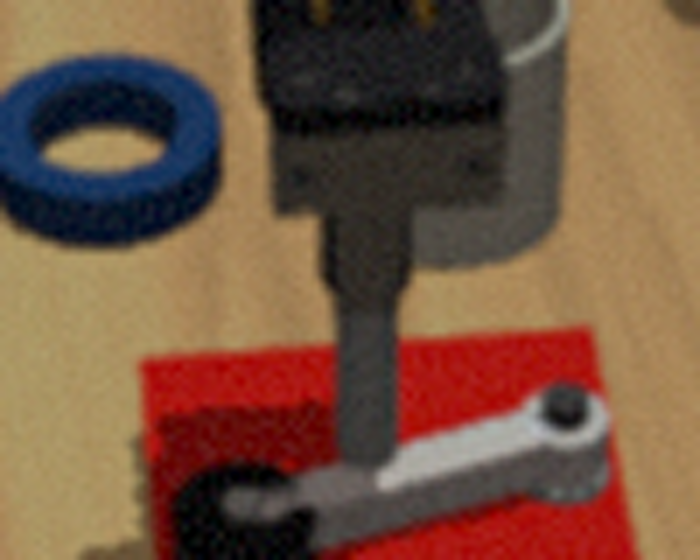

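The pin hangs upright in the grip over the plate, on the -y side of the arm. I'll lower it beside the arm.

Request:
apply_moves --rows '[{"fingers": 0.9,"travel": [0.2,0,3],"dr": [0,0,0]},{"fingers": 0.9,"travel": [0.2,0,5],"dr": [0,0,0]},{"fingers": 0.9,"travel": [0.2,0,5.8],"dr": [0,0,0]},{"fingers": 0.9,"travel": [0.2,0,5.8],"dr": [0,0,0]}]'

```text
time_s: 32.52
eef_pos: [583.4, 152.6, 116.2]
ee_rot: [0.999, -0.049, -0.001, 0.0]
wrist_force: [1.1, 0.0, -1.8]
opening: 26.9
finger_force: 50.0
```

```bash
python3 - <<'E'
from h import *
s=telemetry.observe();print(s['opening'],s['finger_force'],s['wrist_force'])
go(586.3,204.5,115,-.0963)
E
```

```text
26.86662342717066 49.9987918138504 [ 1.09776707  0.03483728 -1.80943962]
dr [ 0.     0.001 -0.003]
travel [-0.22 -5.19  0.12] from [583.4 152.6 116.2]
```

Request:
apply_moves --rows '[{"fingers": 0.9,"travel": [0,-0.8,0.1],"dr": [0,0,0]},{"fingers": 0.9,"travel": [0,-1.6,0.1],"dr": [0,0,0]},{"fingers": 0.9,"travel": [-0.1,-2.4,0.1],"dr": [0,0,0]},{"fingers": 0.9,"travel": [-0.1,-3.2,0.1],"dr": [0,0,0]},{"fingers": 0.9,"travel": [-0.2,-4,0.1],"dr": [0,0,0]},{"fingers": 0.9,"travel": [-0.2,-4.7,0.1],"dr": [0,0,0]},{"fingers": 0.9,"travel": [-0.2,-5.2,0.1],"dr": [0,0,0]},{"fingers": 0.9,"travel": [-0.2,-5.3,0.1],"dr": [0,0,0]},{"fingers": 0.9,"travel": [-0.2,-5.3,0.1],"dr": [0,0,0]}]'

```text
time_s: 33.65
eef_pos: [586.8, 204.5, 115.5]
ee_rot: [0.999, -0.049, -0.001, 0.001]
wrist_force: [-2.4, -5.7, 0.4]
opening: 27.1
finger_force: 50.0
```

```bash
python3 - <<'E'
from h import *
s=telemetry.observe();print(s['eef_pos'],s['ee_rot'],s['opening'],s['finger_force'],s['wrist_force'],s['moment'])
go(586.3,204.6,115,-.0963)
E
```

```text
[586.77210649 204.46817278 115.54911027] [ 9.98782037e-01 -4.93153201e-02 -6.26350533e-04  1.43152348e-03] 27.078823875453924 50.009247064590454 [-2.37712236 -5.68413275  0.43098056] [-1.41641701  0.56664726 -0.09249728]
dr [ 0.003  0.001 -0.002]
travel [-0.05 -0.01  0.05] from [586.8 204.5 115.5]
```

Request:
apply_moves --rows '[{"fingers": 0.9,"travel": [0,0,0.4],"dr": [0,0,0]},{"fingers": 0.9,"travel": [0,0,0.7],"dr": [0,0,0]},{"fingers": 0.9,"travel": [0,0,1],"dr": [0,0,0]},{"fingers": 0.9,"travel": [0,0,1],"dr": [0,0,0]}]'

```text
time_s: 34.15
eef_pos: [587.3, 204.3, 105.9]
ee_rot: [0.999, -0.049, -0.0, 0.001]
wrist_force: [-1.5, -6.0, 1.1]
opening: 27.5
finger_force: 50.0
```

Request:
apply_moves --rows '[{"fingers": 0.9,"travel": [0,0,0.5],"dr": [0,0,0]},{"fingers": 0.9,"travel": [0,0,1],"dr": [0,0,0]},{"fingers": 0.9,"travel": [0,0,1.5],"dr": [0,0,0]},{"fingers": 0.9,"travel": [0,0,1.5],"dr": [0,0,0]}]'

```text
time_s: 34.65
eef_pos: [587.2, 204.3, 90.6]
ee_rot: [0.999, -0.049, -0.0, 0.001]
wrist_force: [-1.2, -6.8, -1.9]
opening: 27.4
finger_force: 50.0
```

Request:
apply_moves --rows '[{"fingers": 0.9,"travel": [0,0,0.5],"dr": [0,0,0]},{"fingers": 0.9,"travel": [0,0,1],"dr": [0,0,0]},{"fingers": 0.9,"travel": [0,0,1.2],"dr": [0,0,0]},{"fingers": 0.9,"travel": [0,0,1.4],"dr": [0,0,0]},{"fingers": 0.9,"travel": [0,0,1.4],"dr": [0,0,0]}]'

```text
time_s: 35.28
eef_pos: [587.3, 204.5, 77.0]
ee_rot: [0.999, -0.049, 0.0, 0.001]
wrist_force: [-1.2, -5.8, 0.6]
opening: 27.2
finger_force: 50.0
```

Request:
apply_moves --rows '[{"fingers": 0.5,"travel": [0,0,0],"dr": [0,0,0]},{"fingers": 0.5,"travel": [0,0,0],"dr": [0,0,0]},{"fingers": 0.5,"travel": [0,0,0],"dr": [0,0,0]},{"fingers": 0.5,"travel": [0,0,-4],"dr": [0,0,0]},{"fingers": 0.5,"travel": [0,0,-8],"dr": [0,0,0]},{"fingers": 0.5,"travel": [0,0,-12],"dr": [0,0,0]},{"fingers": 0.5,"travel": [-8,0,-12],"dr": [0,0,0]},{"fingers": 0.5,"travel": [-8,0,-12],"dr": [0,0,0]}]'

```text
time_s: 36.28
eef_pos: [504.8, 214.0, 196.2]
ee_rot: [0.999, -0.049, -0.001, -0.0]
wrist_force: [0.2, -0.5, 0.0]
opening: 45.8
finger_force: 0.0
```

```bash
python3 - <<'E'
from h import *
im=optics.capture('side')[150:480,190:420,::-1];w=optics.capture('wrist')
cv2.imwrite('pics/z.png',np.hstack([cv2.resize(im,(400,574)),np.vstack([cv2.resize(w[:,:,::-1],(400,300)),np.zeros((274,400,3),np.uint8)])]))
E
```

```text
(no output)
```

View pics/z.png

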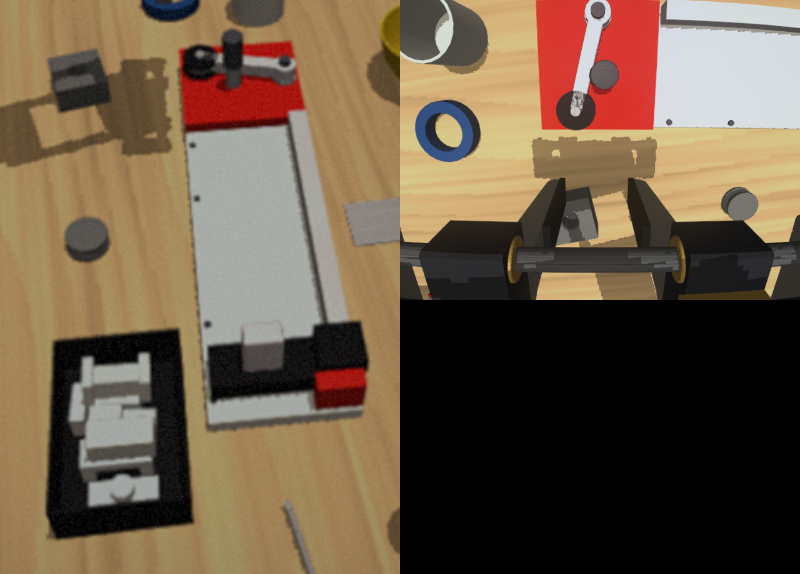

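The pin is upright in the hole with the arm held on its +y side. The carriage is against the stop, all six offcuts are in the bin, and the gripper is clear.

```bash
python3 -c "
from station import env
print(env.hand_in())"
```

```text
the job is handed in; nothing more can be done
None
```

I handed the job in at about 36 s of the 210 s, and no verdict came back; the last pictures show all six offcuts in the bin, the carriage against its end stop, the pin upright in the locking hole holding the arm back, and nothing else visibly moved.

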